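# Lock the battery pack into its test cradle

## Task

Lock the black battery pack into its cradle: with the fingertips push the red latch knob along its L-shaped slot to the corner, then sideways into the short leg, fully home at the green mark. Only push the knob, do not grip it, and leave the pack and the loose parts beside the cradle where they are.

Things in the scene. Friction and masses are not known exactly. Their poses are not given: they have to be found in the camera images.
- cradle: grey battery cradle fixed to the bench. Origin on the bench top; own x points away from the robot at yaw 0, y left, z up. Near part: gate housing, x -110 to 30 mm, y -55 to 55 mm, its aluminium gate plate on top 48 mm above the bench, with an L-shaped slot 16 mm wide. Far part: tray for the pack, x 30 to 96 mm, y -130 to 130 mm, walls up to 30 mm high
- knob_mid (a point): middle of the red round latch knob, 69 mm above the bench: upright cylinder, 20 mm diameter, from 50 to 88 mm above the bench (2 mm over the gate plate). A 12 mm pin under it runs in the slot with 2 mm play each side; it cannot be lifted, tilted or turned. About 2 to 5 N move it; it stays where it is left, no spring. Axes as the cradle's
- slot_corner (a point): corner of the slot, at cradle x -20, y -20 mm, on the top of the gate plate, 48 mm above the bench: knob centre when the long leg is finished. The long leg runs to it from x -80 mm along the cradle's own +x. Axes of the cradle
- slot_end (a point): end of the short leg, at cradle x -20, y +25 mm, 48 mm above the bench: knob centre when locked. The short leg runs from the corner along the cradle's own +y, 45 mm. A small green mark lies 20 mm beyond it. Axes of the cradle
- latch_bar (a joint): travel of the latch bar and knob along the cradle's own +x, in m: 0 at the near end of the long leg, 0.060 at the corner (hard stop). It starts between 0 and 0.020. The dark steel bar moves with the knob and passes over the pack without touching it
- latch_knob (a joint): travel of the knob along the cradle's own +y, in m: 0 in the long leg, 0.045 at the end of the short leg (hard stop). It can move more than its 2 mm play only when latch_bar is over about 0.058
- pack: black battery pack, 235 x 46 x 21 mm, loose in the cradle's tray, its long side along the cradle's y. Origin at the centre of its underside, its own x along its length
- heatsink: small finned metal heatsink, 26 x 32 x 14 mm, loose on the bench to the left of the gate housing. Origin at the centre of its underside
- toroid: copper-wound ring inductor, 24 mm diameter, 11 mm high, loose on the bench to the right of the gate housing. Origin at the centre of its underside
- solder_spool: white solder wire spool standing on its flange, 54 mm diameter, 38 mm high, loose on the bench to the right. Origin at the centre of its underside

How it is judged (in metres and radians):
On the way, in this order (a step that is already met when the one before it is completed fails the run):
1. the knob is pushed along the long leg to the corner (value of joint latch_bar above 0.055 m and value of joint latch_knob below 0.015 m), for 0.1 s.
2. the knob is pushed to the end of the short leg (value of joint latch_knob above 0.041 m), for 0.2 s.
At the end, for the whole second after the job is handed in: The knob rests at the end of the short leg: within 4 mm of its stop (latch_knob over 0.041) and within 6 mm of the slot_end point, latch_bar over 0.055; the pack lies within 12 mm, and the heatsink, inductor and spool within 20 mm, of where they started (value of joint latch_bar above 0.055 m and value of joint latch_knob above 0.041 m and horizontal distance between knob_mid and slot_end below 0.006 m and distance of pack from where it was at the start of the episode below 0.012 m and linear speed of pack below 0.02 m/s and distance of each of heatsink, toroid, solder_spool from where it was at the start of the episode below 0.02 m); the robot touches nothing.
It fails at once if the knob is taken between the fingers (horizontal distance between the grasp point and knob_mid below 0.008 m and height (world z) of the grasp point below 0.085 m).
It fails at once if the battery pack is lifted or shifted (distance of pack from where it was at the start of the episode above 0.012 m).
It fails at once if the heatsink, inductor or spool is moved or lifted (distance of any of heatsink, toroid, solder_spool from where it was at the start of the episode above 0.02 m).
It also fails if it takes over 38 s, if anything falls off the work surface, if the arm or the gripper's body presses on something with over 40 N, if the wrist force passes 120 N, or if a joint passes its speed limit or range.

## Robot

A 7-joint arm with a two-finger parallel gripper is mounted at the origin on a cart in front of the work surface, level with it; the furniture and walls round the work are solid. World frame = base frame: x ahead of the robot, y to its left, z up, the work surface at z = 0. Lengths are in mm, angles in degrees, forces in N, time in s.
With the tool pointing down it reaches from about 425 to 950 mm from the base axis. Payload 4.7 kg.
Tool frame: the origin (TCP) lies on the mounting face of the last link; the fingertips stand 173 mm ahead of it and the grasp point (between the pads) lies 155 mm ahead of it; z points along the fingers, y is the line along which they close (so a half turn about z gives the same grasp; the last joint's range is limited). The gripper opens to 85 mm and grips with 20 to 120 N. Pads are 22 mm wide; open, the fingers measure 114 mm over their backs; the gripper's body (76 mm by 85 mm) begins 54 mm behind the grasp point. The pads swing forward as they close: fully open they stand 13 mm farther back than shut.
Start: joints at [61.599, 26.849, -2.785, 87.806, 1.381, 65.374, -4.715], TCP at [303.805, -602.771, 404.735] pointing down, gripper open.
Joint ranges: [-148.3, 148.3], [-19.14, 114.17], [-79.39, 73.82], [5.75, 140.21], [-59.74, 239.74], [12.07, 113.84], [-152.46, 152.46]. Speed limits (degrees/s): [147.25, 147.25, 180, 180, 180, 180, 180].

## Interface

Orientations are given as a 3x3 rotation matrix whose columns are the frame's x, y, z axes.
In Python, from cell import monitor, optics, workorder gives the robot as it stands.
- The arm moves only by the tool send_rows, never from a script. Its argument "deltas" is a list of rows, each an object with "travel": the shift along the tool's x, y, z scaled (see below), a list of three; "turn": the turn, a rotation vector about the tool's x, y, z scaled (see below), a list of three; "gripper": the closure, from -1 (fully open) to 1 (shut), so that 0 is half open. A call has 1 to 8 rows; each row shifts and turns the commanded pose from where the row before left it, along the tool's axes as they then stand; what a row does not reach is not made up. The controller multiplies each number of a shift by 0.25 m and each number of a turn by 60 degrees. A row lasts 1/8 s, in which the tool goes at most 62.5 mm and 10.7 degrees, less where a joint would pass 70% of its speed; a pose out of reach is approached as far as the arm can. A call with a number of a shift or a turn outside -1 to 1 is refused whole. A call with a gripper value outside its range is refused whole. The fingers move at their own pace and stop on an object; "force" is the grip in N (left out, the last holds). Time passes only in rows, so rows that do not move let the fingers close. It gives the time, the measured TCP pose, the force, the opening and the grip force at its end, in the units of the state.
- monitor.sense(): the state, without advancing time (a new reading comes with each control period).
- optics.snapshot(name): name is "scene" or "top" or "wrist"; returns the picture (420x560x3 uint8, red, green, blue); there is no depth.
- optics.calibration(name): a dict with "fx", "fy", "cx", "cy" (pixels), "world_to_cam" (4x4, takes a point from world to camera coordinates); the wrist camera has in their place "hand_eye" (4x4, takes a point from camera to tool coordinates, whose origin is the TCP and whose axes are the flange's). Camera axes: x right, y up, looking along -z (the intrinsics and any distortion apply to the point x, -y, -z); pixel columns grow to the right and rows downward; lengths in mm; the calibration is good to about 2 mm. A picture is of the moment at which its call begins: read the wrist's pose just before it. calibration takes no time and is no camera call.
- workorder.close_job(): hands the job in; it is judged then, once.
The state is a dict: "time_s": time; "q": joint angles; "qd": joint speeds; "joint_efforts": joint torques, N m; "ee_pos": TCP position; "tool_rot": TCP orientation; "force": force on the tool from outside, world axes, zero at the start; "torque": the same for the moment, N m; "grip_width": finger opening in mm; "finger_force": force on a finger pad.
Only numpy, scipy, OpenCV 4.12 (cv2) and the standard library are available. Lean on these libraries where they do the work, as an engineer would, in place of code of your own. Each camera call takes 0.05 s, during which the arm holds its last target. There are 200 camera calls.

## Working session

There is one attempt and no reset: what is moved stays moved. The work goes in short steps, Python scripts to look and compute and a tool call to move; the robot and the scene stay as the last step left them, time stands still between calls to the robot, and variables do not carry over. Pictures are saved under pics/ and viewed, at most 10 in all, crops included, and the job is handed in when it is done.

Besides the shell and the picture viewer there is one more tool, called after "Call:" as name(argument=value, ...), one argument or row to a line, values as JSON. send_rows: Moves the arm, as the interface text tells. Shifts and turns lie within -1 to 1; 1 stands for 0.25 m of shift or 60 degrees of turn. Its arguments: {"type":"object","properties":{"deltas":{"type":"array"},"force":{"type":"number"}},"required":["deltas"]}

```bash
mkdir -p pics
python3 - <<'E'
from cell import monitor, optics
import cv2
s=monitor.sense(); print(s['time_s'],s['ee_pos'],s['tool_rot'],s['grip_width'])
for n in("top","scene"):
    im=optics.snapshot(n); cv2.imwrite(f"pics/{n}0.png",im[:,:,::-1]); print(optics.calibration(n))
E
```

```text
0.0 [ 303.68945421 -602.55475922  403.63833716] [[ 8.92999710e-01  4.50056221e-01 -9.57457250e-04]
 [ 4.50057233e-01 -8.92998022e-01  1.73764264e-03]
 [-7.29705496e-05 -1.98262494e-03 -9.99998032e-01]] 85.18134991053232
{'fx': 457.400983341123, 'fy': 457.400983341123, 'cx': 281.2402217724117, 'cy': 206.67381115119875, 'world_to_cam': array([[ 2.21965069e-02, -9.99728906e-01, -7.03065145e-03,
         4.58933273e+01],
       [ 9.81152806e-01,  2.04327636e-02,  1.92150133e-01,
        -5.51425916e+02],
       [-1.91954387e-01, -1.11632052e-02,  9.81340357e-01,
        -1.10589222e+03],
       [ 0.00000000e+00,  0.00000000e+00,  0.00000000e+00,
         1.00000000e+00]])}
{'fx': 455.79202601113934, 'fy': 455.79202601113934, 'cx': 283.8450173453295, 'cy': 215.41125866976324, 'world_to_cam': array([[-7.17298132e-01, -6.96751517e-01, -4.55127554e-03,
         4.29494923e+02],
       [ 4.21321693e-01, -4.38930131e-01,  7.93617270e-01,
        -2.68544441e+02],
       [-5.54951728e-01,  5.67342634e-01,  6.08400292e-01,
        -6.57918649e+02],
       [ 0.00000000e+00,  0.00000000e+00,  0.00000000e+00,
         1.00000000e+00]])}
```

View pics/top0.png

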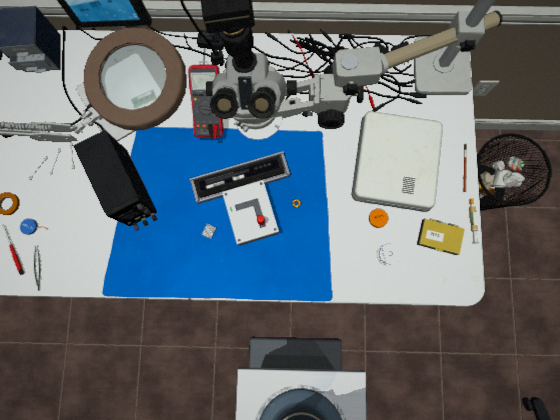

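View pics/scene0.png

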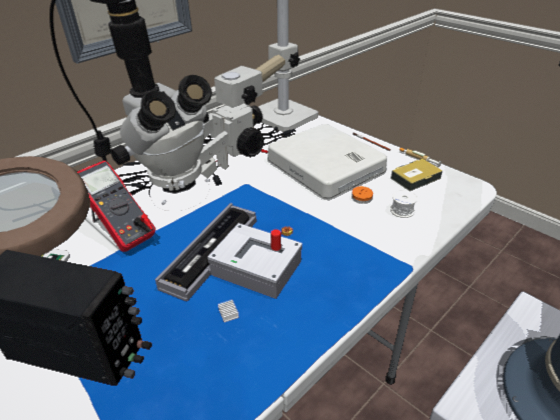

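The top view shows the cradle at about (250,205), the knob at (261,220), and the microscope beyond the tray. I'll enlarge it.

Run:
```python
import cv2
im=cv2.imread("pics/top0.png")[145:250,180:310]; cv2.imwrite("pics/c1.png",cv2.resize(im,None,fx=5.7,fy=5.7,interpolation=cv2.INTER_CUBIC))
im=cv2.imread("pics/scene0.png")[195:305,150:310]; cv2.imwrite("pics/c2.png",cv2.resize(im,None,fx=5,fy=5,interpolation=cv2.INTER_CUBIC))
```

```text
(no output)
```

View pics/c1.png

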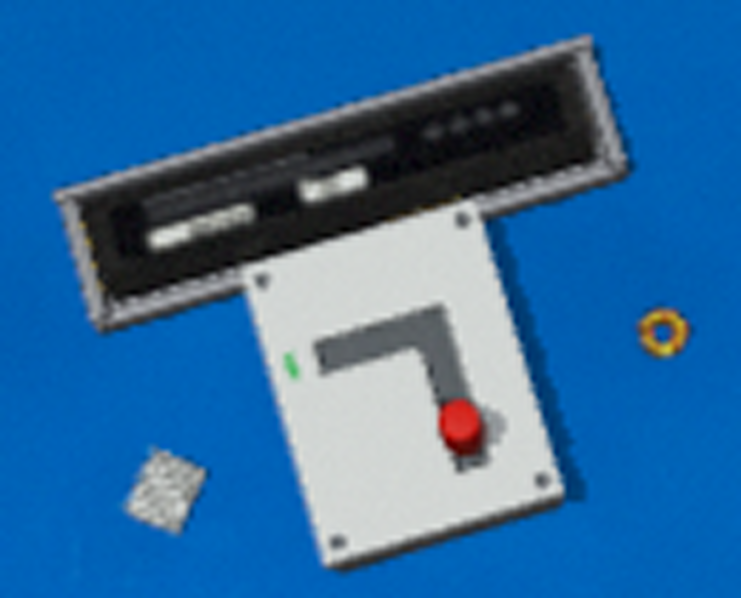

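View pics/c2.png

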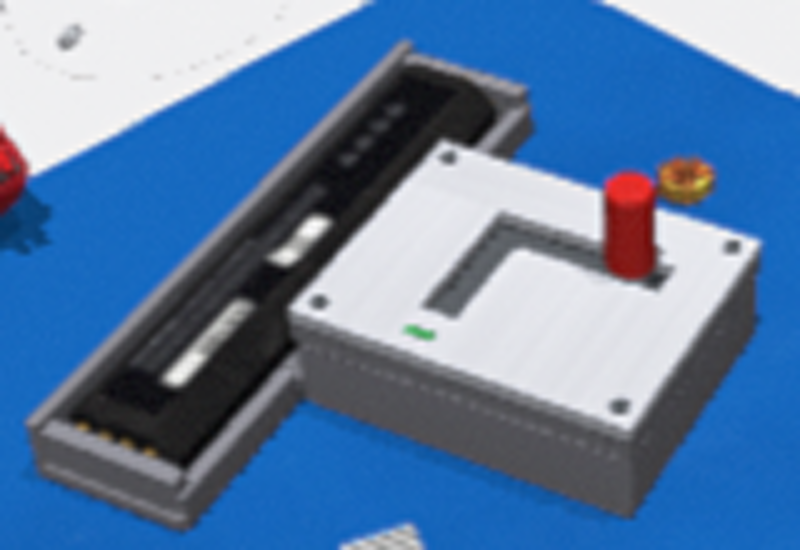

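```bash
cat > fit.py <<'E'
from cell import optics
import numpy as np
from scipy.optimize import least_squares
P=lambda *a:a
obs={"top":(180,145,5.7,[((30,-55,48),(480,203)),((30,55,48),(244,270)),((-110,55,48),(327,560)),((-110,-55,48),(564,493)),
 ((96,-130,30),(590,38)),((96,130,30),(57,195)),((30,130,30),(101,328)),((30,-130,30),(630,168)),
 ((-12,33,48),(315,345)),((-28,33,48),(322,375)),((-12,-28,48),(443,307)),(None,(460,424))]),
"scene":(150,195,5.,[((30,-55,48),(443,142)),((30,55,48),(291,316)),((-110,55,48),(630,430)),((-110,-55,48),(760,243)),
 ((96,-130,30),(408,44)),((96,130,30),(30,428)),((-12,33,48),(425,307)),((-28,33,48),(456,318)),((-12,-28,48),(502,213)),(None,(630,182))])}
def proj(c,p):
    q=c["world_to_cam"]@np.append(p,1); return np.array([c["cx"]+c["fx"]*q[0]/-q[2], c["cy"]+c["fy"]*-q[1]/-q[2]])
def T(v,p):
    c,s=np.cos(v[2]),np.sin(v[2]); return np.array([v[0]+c*p[0]-s*p[1],v[1]+s*p[0]+c*p[1],p[2]])
def res(v,names):
    r=[]
    for n in names:
        ox,oy,k,L=obs[n]; c=optics.calibration(n)
        for p,u in L:
            p=p or (-80+v[3]*1000,-20,88)
            r.append(proj(c,T(v,p))-[ox+(u[0]+.5)/k-.5,oy+(u[1]+.5)/k-.5])
    return np.array(r)
if __name__=="__main__":
    for names in (["top"],["scene"],["top","scene"]):
        s=least_squares(lambda v:res(v,names).ravel(),[600,60,.2,.01],loss="soft_l1",x_scale=[100,100,.1,.01])
        print(names,s.x,np.degrees(s.x[2])); print(np.abs(res(s.x,names)).round(1).max(1))
    v=s.x
    R=np.array([[np.cos(v[2]),-np.sin(v[2])],[np.sin(v[2]),np.cos(v[2])]])
    print("knob",T(v,(-80+v[3]*1000,-20,0)),"corner",T(v,(-20,-20,0)),"end",T(v,(-20,25,0)))
E
python3 fit.py
```

```text
['top'] [5.74819457e+02 1.48786258e+02 3.15261030e-01 7.47385549e-03] 18.063126483323995
[0.6 0.3 1.4 0.5 0.6 0.8 2.1 0.8 0.1 0.6 0.4 0.3]
['scene'] [5.75567168e+02 1.49918249e+02 3.20850887e-01 8.70258555e-03] 18.383401678659208
[0.2 0.8 0.8 0.7 1.1 1.  0.7 0.7 0.3 0.7]
['top', 'scene'] [5.75272511e+02 1.49435634e+02 3.17644700e-01 8.38246233e-03] 18.199700673619375
[0.9 0.6 1.2 0.3 0.9 1.1 2.3 0.6 0.3 0.4 0.4 0.7 0.5 0.9 0.9 1.  1.  1.
 0.5 0.9 0.4 0.8]
knob [513.48433397 108.0678575    0.        ] corner [562.51963634 124.18956075   0.        ] end [548.46478834 166.9383765    0.        ]
```

Call:
send_rows(
  deltas=[
    {"travel":[0,0,0],"turn":[0,0,0.142],"gripper":1},
    {"travel":[0.16,-0.14,0],"turn":[0,0,0],"gripper":1},
    {"travel":[0.16,-0.14,0],"turn":[0,0,0],"gripper":1},
    {"travel":[0.16,-0.16,0],"turn":[0,0,0],"gripper":1},
    {"travel":[0.16,-0.16,0],"turn":[0,0,0],"gripper":1},
    {"travel":[0.16,-0.16,0],"turn":[0,0,0],"gripper":1},
    {"travel":[0.16,-0.16,0],"turn":[0,0,0],"gripper":1},
    {"travel":[0.16,-0.16,0],"turn":[0,0,0],"gripper":1},
  ],
)

```text
time_s: 1.1
ee_pos: [485.7, -257.0, 404.5]
tool_rot: [[0.95, 0.313, -0.0], [0.313, -0.95, 0.0], [-0.0, -0.0, -1.0]]
force: [1.0, -1.5, 0.3]
grip_width: -0.0
finger_force: 0.0
```

Call:
send_rows(
  deltas=[
    {"travel":[0.064,-0.225,0],"turn":[0,0,0],"gripper":1},
    {"travel":[0.064,-0.225,0],"turn":[0,0,0],"gripper":1},
    {"travel":[0.064,-0.225,0],"turn":[0,0,0],"gripper":1},
    {"travel":[0.064,-0.225,0],"turn":[0,0,0],"gripper":1},
    {"travel":[0.064,-0.225,0],"turn":[0,0,0],"gripper":1},
    {"travel":[0.064,-0.225,0],"turn":[0,0,0],"gripper":1},
    {"travel":[0,0,0.2],"turn":[0,0,0],"gripper":1},
    {"travel":[0,0,0.12],"turn":[0,0,0],"gripper":1},
  ],
)

```text
time_s: 2.1
ee_pos: [470.0, 92.5, 322.9]
tool_rot: [[0.949, 0.315, -0.002], [0.315, -0.949, -0.001], [-0.002, -0.0, -1.0]]
force: [-0.0, -1.0, 0.4]
grip_width: -0.2
finger_force: 0.0
```

Call:
send_rows(
  deltas=[
    {"travel":[0,-0.005,0.15],"turn":[0,0,0],"gripper":1},
    {"travel":[0,0,0.15],"turn":[0,0,0],"gripper":1},
    {"travel":[0,0,0.055],"turn":[0,0,0],"gripper":1},
    {"travel":[0,0,0],"turn":[0,0,0],"gripper":1},
    {"travel":[0,0,0],"turn":[0,0,0],"gripper":1},
  ],
)

```text
time_s: 2.72
ee_pos: [471.2, 93.3, 237.2]
tool_rot: [[0.95, 0.313, 0.002], [0.313, -0.95, 0.0], [0.002, 0.0, -1.0]]
force: [-0.7, 0.4, -0.4]
grip_width: -0.3
finger_force: 0.0
```

Run:
```python
from cell import optics
import cv2,numpy as np
im=optics.snapshot("scene")[150:300,150:350,::-1]; a=cv2.resize(im,(800,600),interpolation=cv2.INTER_CUBIC); cv2.imwrite("pics/s1.png",a)
```

```text
(no output)
```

View pics/s1.png

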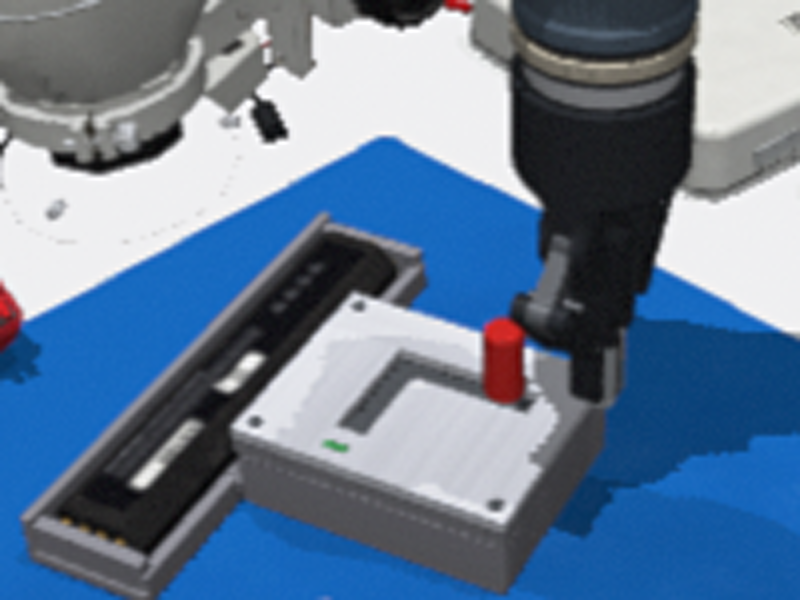

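The fingertips sit behind the knob (493,360), clear of the plate. I'll push along +x.

Call:
send_rows(
  deltas=[
    {"travel":[0.05,0,0.01],"turn":[0,0,0],"gripper":1},
    {"travel":[0.04,0,0],"turn":[0,0,0],"gripper":1},
    {"travel":[0.04,0,0],"turn":[0,0,0],"gripper":1},
    {"travel":[0.04,0,0],"turn":[0,0,0],"gripper":1},
    {"travel":[0.04,0,0],"turn":[0,0,0],"gripper":1},
    {"travel":[0.04,0,0],"turn":[0,0,0],"gripper":1},
    {"travel":[0.03,0,0],"turn":[0,0,0],"gripper":1},
    {"travel":[0,0,0],"turn":[0,0,0],"gripper":1},
  ],
)

```text
time_s: 3.78
ee_pos: [537.8, 115.2, 233.5]
tool_rot: [[0.95, 0.313, 0.001], [0.313, -0.95, 0.001], [0.002, -0.0, -1.0]]
force: [-0.1, -0.5, 0.2]
grip_width: -0.0
finger_force: 0.0
```

Call:
send_rows(
  deltas=[
    {"travel":[0.012,0,0],"turn":[0,0,0],"gripper":1},
    {"travel":[0.012,0,0],"turn":[0,0,0],"gripper":1},
  ],
)

```text
time_s: 4.03
ee_pos: [542.5, 116.8, 233.4]
tool_rot: [[0.95, 0.313, -0.001], [0.313, -0.95, -0.0], [-0.001, 0.0, -1.0]]
force: [-1.2, -0.8, 0.4]
grip_width: -0.1
finger_force: 0.8
```

Run:
```python
from cell import optics
import cv2,numpy as np
im=optics.snapshot("scene")[150:300,150:350,::-1]; a=cv2.resize(im,(800,600),interpolation=cv2.INTER_CUBIC); cv2.imwrite("pics/s2.png",a)
```

```text
(no output)
```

View pics/s2.png

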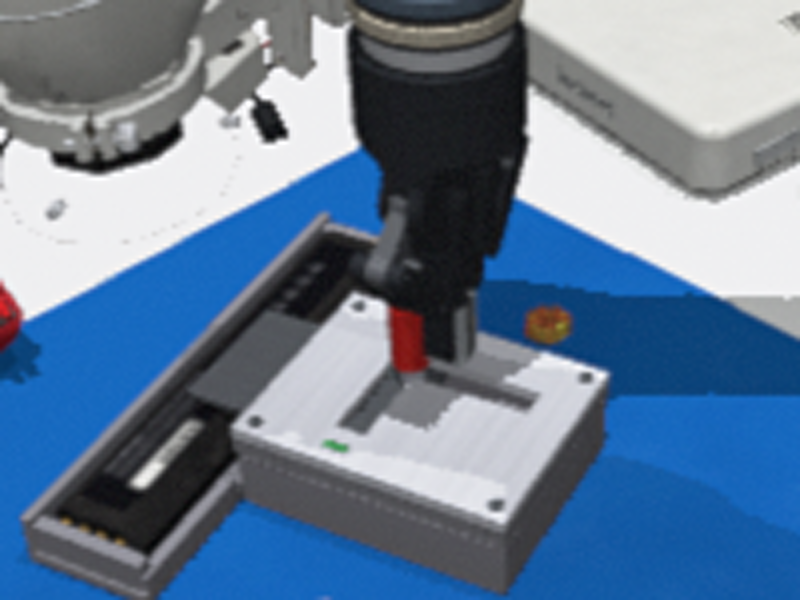

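The knob is near the corner (408,340) and the bar is out over the pack. I'll push on until the stop shows in the force.

Call:
send_rows(
  deltas=[
    {"travel":[0.006,0,0],"turn":[0,0,0],"gripper":1},
    {"travel":[0.006,0,0],"turn":[0,0,0],"gripper":1},
    {"travel":[0,0,0],"turn":[0,0,0],"gripper":1},
  ],
)

```text
time_s: 4.45
ee_pos: [545.3, 117.7, 233.4]
tool_rot: [[0.95, 0.313, -0.001], [0.313, -0.95, -0.0], [-0.001, 0.0, -1.0]]
force: [-4.0, -1.2, 2.2]
grip_width: -0.1
finger_force: 1.6
```

Call:
send_rows(
  deltas=[
    {"travel":[0.008,0,0],"turn":[0,0,0],"gripper":1},
    {"travel":[0,0,0],"turn":[0,0,0],"gripper":1},
  ],
)

```text
time_s: 4.7
ee_pos: [546.1, 118.0, 233.1]
tool_rot: [[0.95, 0.313, -0.005], [0.313, -0.95, -0.002], [-0.005, 0.0, -1.0]]
force: [-8.2, -1.9, 5.1]
grip_width: 0.1
finger_force: 3.7
```

Call:
send_rows(
  deltas=[
    {"travel":[-0.06,0,0],"turn":[0,0,0],"gripper":1},
    {"travel":[-0.06,0,0],"turn":[0,0,0],"gripper":1},
    {"travel":[0,0.12,0],"turn":[0,0,0],"gripper":1},
    {"travel":[0,0.12,0],"turn":[0,0,0],"gripper":1},
    {"travel":[0.1,0,0],"turn":[0,0,0],"gripper":1},
    {"travel":[0.1,0,0],"turn":[0,0,0],"gripper":1},
    {"travel":[0,0,0],"turn":[0,0,0],"gripper":1},
  ],
)

```text
time_s: 5.58
ee_pos: [586.0, 67.9, 233.7]
tool_rot: [[0.95, 0.313, 0.002], [0.313, -0.95, 0.001], [0.002, -0.0, -1.0]]
force: [-0.5, -0.4, -0.3]
grip_width: 0.0
finger_force: 0.0
```

Run:
```python
from cell import optics,monitor
import cv2,numpy as np
from fit import *
s=monitor.sense();print(s['q'],s['ee_pos'],s['force'])
im=optics.snapshot("scene")[150:300,150:350,::-1]; a=cv2.resize(im,(800,600),interpolation=cv2.INTER_CUBIC); cv2.imwrite("pics/s3.png",a)
c=optics.calibration("scene")
for x in(-24,-20,-16): print(((proj(c,T([575.27,149.44,.31764],(x,-20,88)))-[150,150]+.5)*4-.5))
```

```text
[  3.50363366  31.6974774  -18.9692704  107.42611761  14.45568695
  43.06302268 -95.20723944] [586.04762855  67.94381052 233.74848931] [-0.49908654 -0.42019799 -0.31845978]
[413.13042601 300.42175743]
[405.58621125 298.09186255]
[398.06692129 295.76966524]
```

View pics/s3.png

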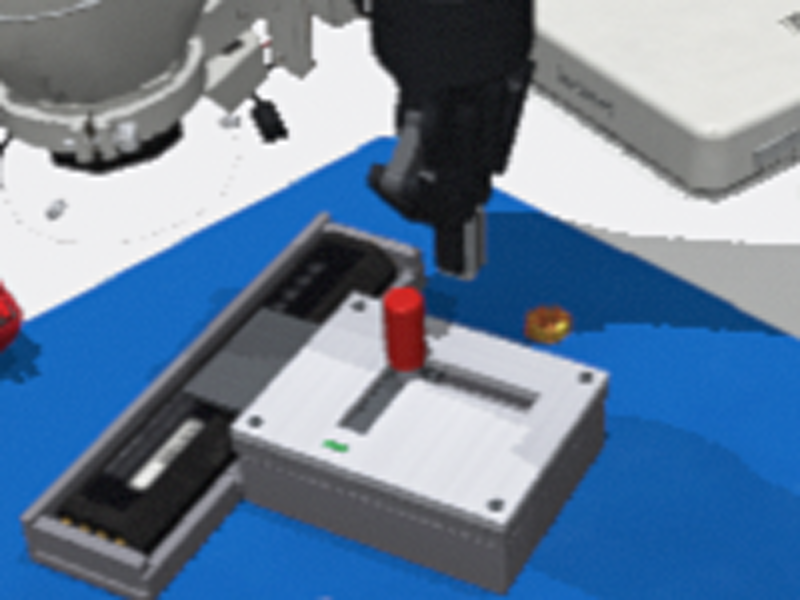

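The knob is at the corner, top at (404,297). I'll turn the tool 90° so the finger edge face pushes along +y.

Call:
send_rows(
  deltas=[
    {"travel":[0,0,0],"turn":[0,0,0.1667],"gripper":1},
    {"travel":[0,0,0],"turn":[0,0,0.1667],"gripper":1},
    {"travel":[0,0,0],"turn":[0,0,0.1667],"gripper":1},
    {"travel":[0,0,0],"turn":[0,0,0.1667],"gripper":1},
    {"travel":[0,0,0],"turn":[0,0,0.1667],"gripper":1},
    {"travel":[0,0,0],"turn":[0,0,0.1667],"gripper":1},
    {"travel":[0,0,0],"turn":[0,0,0.1667],"gripper":1},
    {"travel":[0,0,0],"turn":[0,0,0.1667],"gripper":1},
  ],
)

```text
time_s: 6.62
ee_pos: [583.6, 66.2, 232.9]
tool_rot: [[0.467, -0.884, -0.002], [-0.884, -0.467, 0.003], [-0.003, 0.001, -1.0]]
force: [-0.1, -0.7, -2.0]
grip_width: -0.1
finger_force: 0.0
```

Call:
send_rows(
  deltas=[
    {"travel":[0,0,0],"turn":[0,0,0.1667],"gripper":1},
    {"travel":[0,0.02,0],"turn":[0,0,0],"gripper":1},
    {"travel":[-0.06,0,0],"turn":[0,0,0],"gripper":1},
    {"travel":[-0.04,0,0],"turn":[0,0,0],"gripper":1},
    {"travel":[0,0,0],"turn":[0,0,0],"gripper":1},
  ],
)

```text
time_s: 7.25
ee_pos: [572.1, 90.3, 233.1]
tool_rot: [[0.315, -0.949, -0.001], [-0.949, -0.315, 0.001], [-0.002, 0.001, -1.0]]
force: [-0.1, 0.4, 0.2]
grip_width: -0.0
finger_force: 0.0
```

Call:
send_rows(
  deltas=[
    {"travel":[-0.04,0,0],"turn":[0,0,0],"gripper":1},
    {"travel":[-0.03,0,0],"turn":[0,0,0],"gripper":1},
    {"travel":[-0.03,0,0],"turn":[0,0,0],"gripper":1},
    {"travel":[-0.03,0,0],"turn":[0,0,0],"gripper":1},
    {"travel":[-0.03,0,0],"turn":[0,0,0],"gripper":1},
    {"travel":[-0.03,0,0],"turn":[0,0,0],"gripper":1},
    {"travel":[-0.03,0,0],"turn":[0,0,0],"gripper":1},
  ],
)

```text
time_s: 8.12
ee_pos: [555.3, 142.6, 233.4]
tool_rot: [[0.313, -0.95, -0.0], [-0.95, -0.313, -0.0], [0.0, 0.0, -1.0]]
force: [0.2, -2.4, 0.7]
grip_width: 0.0
finger_force: 0.9
```

Call:
send_rows(
  deltas=[
    {"travel":[-0.014,0,0],"turn":[0,0,0],"gripper":1},
    {"travel":[-0.01,0,0],"turn":[0,0,0],"gripper":1},
    {"travel":[0,0,0],"turn":[0,0,0],"gripper":1},
  ],
)

```text
time_s: 8.5
ee_pos: [553.7, 147.4, 233.5]
tool_rot: [[0.312, -0.95, 0.0], [-0.95, -0.312, -0.001], [0.001, -0.0, -1.0]]
force: [0.1, -2.6, -0.4]
grip_width: -0.3
finger_force: 1.4
```

Call:
send_rows(
  deltas=[
    {"travel":[-0.008,0,0],"turn":[0,0,0],"gripper":1},
    {"travel":[0,0,0],"turn":[0,0,0],"gripper":1},
  ],
)

```text
time_s: 8.75
ee_pos: [553.4, 147.9, 233.5]
tool_rot: [[0.311, -0.951, 0.002], [-0.951, -0.311, -0.002], [0.003, -0.001, -1.0]]
force: [1.4, -6.5, -1.0]
grip_width: -0.2
finger_force: 3.1
```

Call:
send_rows(
  deltas=[
    {"travel":[-0.012,0,0],"turn":[0,0,0],"gripper":1},
    {"travel":[0,0,0],"turn":[0,0,0],"gripper":1},
    {"travel":[0,0,0],"turn":[0,0,0],"gripper":1},
  ],
)

```text
time_s: 9.12
ee_pos: [553.0, 148.7, 233.6]
tool_rot: [[0.309, -0.951, 0.003], [-0.951, -0.309, -0.006], [0.006, -0.002, -1.0]]
force: [3.7, -10.5, -2.8]
grip_width: 0.1
finger_force: 5.4
```

Call:
send_rows(
  deltas=[
    {"travel":[0.08,0,0],"turn":[0,0,0],"gripper":1},
    {"travel":[0.12,0,0],"turn":[0,0,0],"gripper":1},
    {"travel":[0,0,-0.2],"turn":[0,0,0],"gripper":1},
    {"travel":[0.12,0.12,-0.1],"turn":[0,0,0],"gripper":1},
    {"travel":[0.15,0.1,0],"turn":[0,0,0],"gripper":1},
    {"travel":[0.15,0.1,0],"turn":[0,0,0],"gripper":1},
    {"travel":[0,0,0],"turn":[0,0,0],"gripper":1},
  ],
)

```text
time_s: 10.0
ee_pos: [523.4, -23.4, 309.2]
tool_rot: [[0.306, -0.952, 0.0], [-0.952, -0.306, 0.001], [-0.001, -0.001, -1.0]]
force: [0.2, 0.7, -0.4]
grip_width: -0.1
finger_force: 0.0
```

Run:
```python
from cell import optics,monitor
import cv2,numpy as np
from fit import *
s=monitor.sense();print(s['ee_pos'],s['force'])
im=optics.snapshot("scene")[150:300,150:350,::-1]; a=cv2.resize(im,(800,600),interpolation=cv2.INTER_CUBIC); cv2.imwrite("pics/s4.png",a)
c=optics.calibration("scene")
for p in((-20,21),(-20,25),(-24,25)): print(((proj(c,T([575.27,149.44,.31764],p+(88,)))-[150,150]+.5)*4-.5))
```

```text
[523.38908201 -23.42471716 309.16588139] [ 0.15288672  0.65301115 -0.35054602]
[360.825044  349.5379672]
[356.28615109 354.75472927]
[364.0430011  357.27413925]
```

View pics/s4.png

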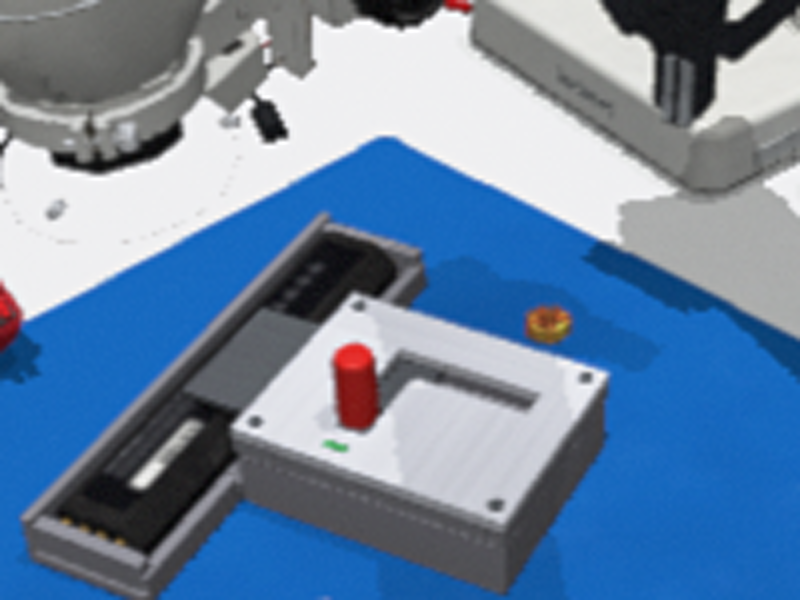

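The knob top at (354,353) matches the predicted slot end (356,355), next to the green mark. The pack and toroid have not moved, and the arm is clear.

```bash
python3 -c "
from cell import workorder; print(workorder.close_job())"
```

```text
the job is handed in; nothing more can be done
None
```

I pushed the latch knob to the corner and then along the short leg to its stop at the green mark. The last picture showed the pack and inductor unmoved and the arm clear; the heatsink and spool were out of its frame. I then handed the job in; no verdict came back.

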